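# Swap ointment pots and powder jars between tiles and scales

### The job

The powder jars and the ointment pots have been set out the wrong way round, the jars on the tiles and the pots on the scales. Swap them so that the large amber jar stands in the middle of the large scale's pan, the small amber jar in the middle of the small scale's pan, the large white pot in the middle of the large tile and the small white pot in the middle of the small tile; the cork mat is free for parking one on the way. Keep every container upright, set each down gently, leave the steel beaker standing where it is, and let go of everything at the end.

Things in the scene. Friction and masses are not known exactly. Their poses are not given: they have to be found in the camera images.
- jar_large: Large amber glass jar with black screw cap, 82 mm tall. Straight body 60 mm in diameter from the foot to 58 mm; shoulder from there to 66 mm; cap 46 mm in diameter above. 0.2 to 0.4 kg. Solid, round, stands upright, closed; its origin is the centre of its underside, z up.
- jar_small: Small amber glass jar with black screw cap, 64 mm tall. Straight body 44 mm in diameter from the foot to 44 mm; shoulder from there to 50 mm; cap 34 mm in diameter above. 0.08 to 0.16 kg. Solid, round, stands upright, closed; its origin is the centre of its underside, z up.
- pot_large: Large squat white ointment pot with red lid, 50 mm tall. Body 62 mm in diameter from the foot to 34 mm; lid 66 mm in diameter from 34 to 50 mm. 0.17 to 0.33 kg. Solid, round, stands upright, closed; its origin is the centre of its underside, z up.
- pot_small: Small squat white ointment pot with red lid, 40 mm tall. Body 42 mm in diameter from the foot to 26 mm; lid 46 mm in diameter from 26 to 40 mm. 0.06 to 0.12 kg. Solid, round, stands upright, closed; its origin is the centre of its underside, z up.
- scale_large: Large flat grey bench scale, fixed to the table: housing 160 x 124 mm, 29 mm high, with a rigid round steel pan, 116 mm in diameter, flat top 36 mm above the table. The origin lies at table height under the centre of the pan; z is up; the housing reaches 96 mm towards its -x (small display there) and 64 mm towards +x.
- scale_small: Small flat grey bench scale, fixed to the table: housing 124 x 94 mm, 29 mm high, with a rigid round steel pan, 84 mm in diameter, flat top 36 mm above the table. The origin lies at table height under the centre of the pan; z is up; the housing reaches 76 mm towards its -x (small display there) and 48 mm towards +x.
- tile_large: Large white porcelain square tile, 120 x 120 mm, 10 mm thick, fixed flat on the table. Origin: centre of its underside, at table height; z up; x and y along its edges.
- tile_small: Small white porcelain square tile, 88 x 88 mm, 10 mm thick, fixed flat on the table. Origin: centre of its underside, at table height; z up; x and y along its edges.
- cork_mat: Round brown cork mat, 100 mm in diameter, 6 mm thick, fixed flat on the table, empty at the start: the free spot. Origin: centre of its underside, at table height; z up.
- beaker: Empty open steel beaker, 70 mm tall, 48 mm in diameter at the rim, standing loose among the other things; not to be moved. Origin: centre of its underside. A white mortar (52 mm tall, 84 mm wide, its pestle rising to 85 mm) and a wooden block of brass weights (90 x 60 mm, 51 mm tall) also stand in the gaps; every container has at least 45 mm of free space beside it.
Mind the look-alikes: they are no part of the job. What is shaped like the pot_small but purple or turquoise is not meant. What is shaped like the pot_large but pink is not meant.

How it is judged (in metres and radians):
At the end, for the whole second after the job is handed in: Each container stands upright (within about 4.5 degrees) and at rest on its own place, released: large jar on the large scale's pan, small jar on the small scale's pan, large pot on the large tile, small pot on the small tile, each with its centre within 15 mm of the centre of its pan or tile (horizontal distance between jar_large and scale_large below 0.015 m and z of jar_large in the frame of scale_large between 0.032 and 0.04 m and angle between each of jar_large, jar_small, pot_large, pot_small's own z axis and vertical below 0.08 rad and linear speed of each of jar_large, jar_small, pot_large, pot_small below 0.02 m/s and contact force between the fingers and jar_large below 0.1 N and horizontal distance between jar_small and scale_small below 0.015 m and z of jar_small in the frame of scale_small between 0.032 and 0.04 m and contact force between the fingers and jar_small below 0.1 N and horizontal distance between pot_large and tile_large below 0.015 m and z of pot_large in the frame of tile_large between 0.006 and 0.014 m and contact force between the fingers and pot_large below 0.1 N and horizontal distance between pot_small and tile_small below 0.015 m and z of pot_small in the frame of tile_small between 0.006 and 0.014 m and contact force between the fingers and pot_small below 0.1 N); the robot touches nothing.
It fails at once if a container is tipped by more than 30 degrees (angle between any of jar_large, jar_small, pot_large, pot_small's own z axis and vertical above 0.52 rad).
It fails at once if a scale or tile is struck or pressed with more than 45 N (contact force between any of scale_large, scale_small, tile_large, tile_small and anything else above 45 N).
It fails at once if the steel beaker is shifted by more than 20 mm or tipped by more than 17 degrees (distance of beaker from where it was at the start of the episode above 0.02 m or angle between beaker's own z axis and vertical above 0.3 rad).
It also fails if it takes over 134 s, if anything falls off the work surface, if the arm or the gripper's body presses on something with over 40 N, if the wrist force passes 120 N, or if a joint passes its speed limit or range.

### The arm

A 6-joint arm with a two-finger parallel gripper is mounted at the origin on the work surface. World frame = base frame: x ahead of the robot, y to its left, z up, the work surface at z = 0. Lengths are in mm, angles in rad, forces in N, time in s.
With the tool pointing down it reaches from about 400 to 925 mm from the base axis. Payload 12.5 kg.
Tool frame: the origin (TCP) lies at the very end of the fingers, on their centre line; the grasp point (between the pads) lies 19 mm behind it; z points along the fingers, y is the line along which they close (so a half turn about z gives the same grasp; the last joint's range is limited). The gripper opens to 95 mm and grips with 3 to 60 N. Pads are 20 mm wide; open, the fingers measure 119 mm over their backs; the gripper's body (75 mm by 180 mm) begins 59 mm behind the grasp point.
Start: joints at [1.142, 0.491, 1.559, -0, 1.092, -0.106], TCP at [198.248, 592.743, 214.661] pointing down, gripper open.
Joint ranges: [-3.1, 3.1], [-0.84, 2.19], [0.05, 2.79], [-1.13, 4.28], [0.06, 2.93], [-2.69, 2.69]. Speed limits (rad/s): [2.22, 2.22, 2.79, 3.14, 3.14, 3.14].

### API

Orientations are given as [roll, pitch, yaw] about the fixed x, y, z axes, in that order (R = Rz(yaw) Ry(pitch) Rx(roll)).
In Python, from cell import state, read_camera, camera_info, job_done gives the robot as it stands.
- The arm moves only by the shell command python3 -m handwheel 'ROWS'. ROWS is a JSON list of rows, 1 to 5 of them, each an object with the fields x, y, z (the shift in mm), turn (a turn about the tool's z in rad), finger_gap (the opening from 0.0 (shut) to 1.0 (fully open)); a field left out counts as zero (the opening has to be given); each row is the pose to reach, as a shift and turn from the pose commanded when the command began, along the tool's axes at that moment; what a row does not reach only later rows make up. A row lasts 1/12 s, in which the tool goes at most 41.7 mm and 0.125 rad, less where a joint would pass 70% of its speed; a pose out of reach is approached as far as the arm can. The fingers move at their own pace and stop on an object; the grip force is fixed at half the most. Time passes only in rows, so rows that do not move let the fingers close. It prints the time, the measured TCP pose, the force, the opening and the grip force at its end. Input that does not fit is refused with a message, and nothing moves.
- state(): the state, without advancing time (a new reading comes with each control period).
- read_camera(name): name is "side" or "top" or "wrist"; returns (picture, depth): 400x640x3 uint8, red, green, blue; 400x640 float32, mm along the optical axis (not along the pixel's ray), 0 where there is no reading.
- camera_info(name): a dict with "vertical_fov" (degrees; the focal length in pixels is half the picture's height over the tangent of half this angle, whatever the lens; pixels are square), "cx", "cy" (the principal point, pixels), "origin" and "attitude" of the camera in the world. Camera axes: x right, y down, z forward; pixel columns grow to the right and rows downward; lengths in mm; the calibration is good to about 2 mm. A picture is of the moment at which its call begins: read the wrist's pose just before it. camera_info takes no time and is no camera call; for the wrist camera it gives the pose at the moment of the call.
- job_done(): hands the job in; it is judged then, once.
The state is a dict: "t": time; "joints": joint angles; "qvel": joint speeds; "tau": joint torques, N m; "eef_pos": TCP position; "tcp_rot": TCP orientation; "ft_force": force on the tool from outside, world axes, zero at the start; "moment": the same for the moment, N m; "opening": opening from 0.0 (shut) to 1.0 (fully open); "grip_force": force on a finger pad.
Only numpy, scipy, OpenCV 4.12 (cv2) and the standard library are available. Lean on these libraries where they do the work, as an engineer would, in place of code of your own. Each camera call takes 0.05 s, during which the arm holds its last target. There are 200 camera calls.

## Working session

There is one attempt and no reset: what is moved stays moved. The work goes in short steps, Python scripts to look and compute and a shell command to move; the robot and the scene stay as the last step left them, time stands still between calls to the robot, and variables do not carry over. Pictures are saved under pics/ and viewed, at most 14 in all, crops included, and the job is handed in when it is done.

```bash
mkdir -p pics; ls; python3 - <<'E'
from cell import *
import cv2
s=state();print(s)
for n in("top","side"):
    print(n,camera_info(n))
    im,d=read_camera(n);cv2.imwrite(f"pics/{n}0.png",im[:,:,::-1])
    import numpy as np;np.save(f"pics/{n}0.npy",d);np.save(f"pics/{n}0i.npy",im)
print(camera_info("wrist"))
E
```

```text
pics
{'t': 0.0, 'joints': array([ 1.14236636e+00,  4.91596570e-01,  1.55943352e+00,  1.31923197e-05,
        1.09171069e+00, -1.05610561e-01]), 'qvel': array([ 1.27862008e-04,  9.06779243e-04, -2.81314270e-04, -3.17101407e-04,
        9.34567384e-05,  4.30592952e-04]), 'tau': array([ 1.23750931e-03, -6.12653661e+01, -2.58179158e+01,  6.92414911e-02,
        4.82725224e-02, -7.14011480e-05]), 'eef_pos': array([198.1582222 , 592.50386488, 214.04424556]), 'tcp_rot': array([-3.14045216e+00, -1.32663095e-04,  2.81876708e+00]), 'ft_force': array([ 0.65085758, -0.2388651 ,  0.63601672]), 'moment': array([-0.02426627, -0.02223944, -0.01160025]), 'grip_force': 0.0, 'opening': 1.0021177013594658}
top {'vertical_fov': 56.671375311320936, 'cx': 322.9879193665576, 'cy': 202.5741406584184, 'origin': array([440.30373109, -12.6922774 , 900.63658045]), 'attitude': array([-2.96570003,  0.00952232, -1.56477285])}
side {'vertical_fov': 51.10158720787903, 'cx': 318.6919398288246, 'cy': 202.8934982930127, 'origin': array([460.53340531, 773.58174012, 532.64151098]), 'attitude': array([-2.12686018,  0.00925465, -2.97479529])}
{'vertical_fov': 68.05634870509105, 'cx': 316.18380342791573, 'cy': 200.85672177881065, 'origin': array([122.42405887, 617.49529395, 383.84932676]), 'attitude': array([2.85566856e+00, 8.44090623e-04, 1.24640130e+00])}
```

View pics/top0.png

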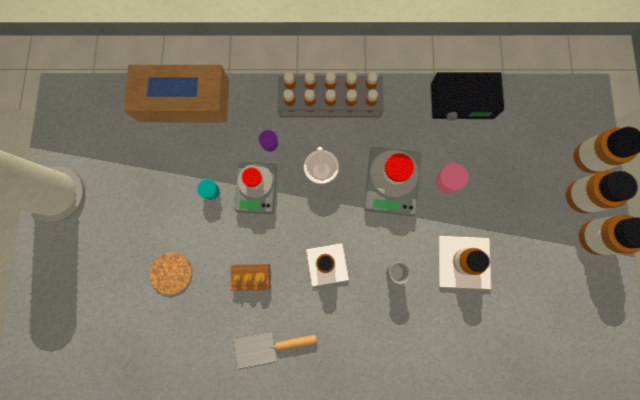

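View pics/side0.png

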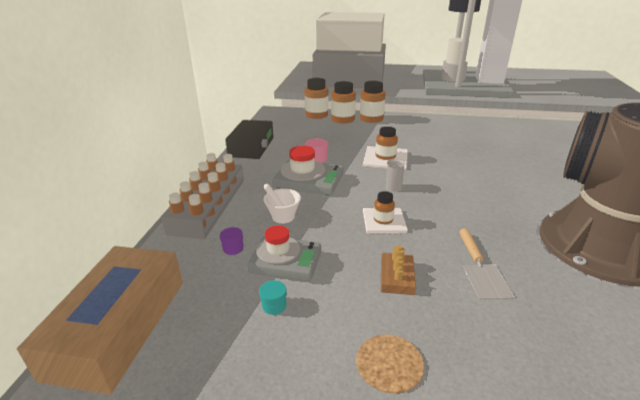

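The top view shows every item:

| Item | Pixel in top view |
|---|---|
| Red pots | (251,177), (399,167) |
| Jars | (326,263), (471,261) |
| Tiles | (327,265), (465,263) |
| Scale pans | (255,181), (394,173) |
| Cork mat | (171,273) |
| Beaker | (398,272) |
| Mortar | (321,166) |

The look-alikes are purple (268,140), turquoise (208,189) and pink (452,178). The side view agrees.

```bash
cat > h.py <<'E'
from cell import *
import cv2, numpy as np
from scipy.spatial.transform import Rotation as Ro
def cam(n):
    c=camera_info(n); return 200/np.tan(np.radians(c['vertical_fov']/2)),c['cx'],c['cy'],c['origin'],Ro.from_euler('xyz',c['attitude']).as_matrix()
def cast(c,uv,z):
    f,cx,cy,o,R=c; uv=np.atleast_2d(uv).astype(float)
    d=np.c_[(uv[:,0]-cx)/f,(uv[:,1]-cy)/f,np.ones(len(uv))]@R.T
    return o+d*((z-o[2])/d[:,2])[:,None]
def cloud(c,D):
    f,cx,cy,o,R=c; v,u=np.indices(D.shape)
    return o+np.stack([(u-cx)/f*D,(v-cy)/f*D,D],-1)@R.T
E
python3 - <<'E'
from h import *
np.set_printoptions(precision=1,suppress=True)
for n in("top","side"):
    im=np.load(f"pics/{n}0i.npy");D=np.load(f"pics/{n}0.npy");c=cam(n);P=cloud(c,D)
    hsv=cv2.cvtColor(im,cv2.COLOR_RGB2HSV);h,s,v=cv2.split(hsv)
    M={'red':((h<6)|(h>174))&(s>200)&(v>120),'cap':(v<45),'white':(s<60)&(v>170),'cork':(h>6)&(h<22)&(s>110)&(v>90)}
    # circle/heights
    for k,m in M.items():
        N,L,st,ce=cv2.connectedComponentsWithStats(m.astype(np.uint8))
        for i in range(1,N):
            if st[i,4]<60: continue
            q=P[(L==i)&(D>0)]
            if len(q)==0: continue
            z=np.percentile(q[:,2],90)
            if z<-10 or z>130: continue
            t=q[q[:,2]>z-5]; e=cv2.minEnclosingCircle(t[:,:2].astype(np.float32))
            mr=cv2.minAreaRect(t[:,:2].astype(np.float32))
            print(n,k,ce[i],st[i,4],'z',round(float(z),1),'mean',t.mean(0),'circ',np.array(e[0]),round(e[1],1),'rect',np.array(mr[0]),np.array(mr[1]),round(mr[2],1))
E
```

```text
top red [399. 167.] 615 z 87.0 mean [ 668.  -175.9   85.3] circ [ 669.2 -175.7] 32.4 rect [ 668.4 -176.1] [61.2 63.9] 45.2
top red [251.2 176.8] 280 z 77.3 mean [646.5 161.4  75.4] circ [646.8 162.1] 22.0 rect [647.4 161.9] [42.4 40.5] 45.9
top cap [466.6  94.5] 3028 z 60.7 mean [ 865.9 -357.    59. ] circ [ 866.5 -357.8] 90.8 rect [ 866.1 -357.4] [ 97.7 159.7] 0.0
top cap [624.4 142. ] 781 z 128.3 mean [ 717.3 -663.5  126.8] circ [ 718.5 -666.2] 31.7 rect [ 717.9 -662.5] [54.7 61. ] 84.4
top cap [617.8 186.2] 860 z 128.4 mean [ 617.9 -635.9  126.9] circ [ 619.1 -637.2] 32.4 rect [ 618.7 -637.2] [59.6 63.3] 22.4
top cap [628.4 232.5] 627 z 128.5 mean [ 519.7 -644.9  126.9] circ [ 519.2 -653.8] 30.3 rect [ 520.7 -643.3] [37.3 60.1] 81.2
top cap [477.2 260.9] 334 z 93.1 mean [ 458.2 -336.8   91.4] circ [ 458.7 -337.3] 22.1 rect [ 459.2 -337.7] [40.3 43.4] 0.4
top cap [325. 263.] 140 z 75.2 mean [452.3  -9.1  73.5] circ [452.2  -9.1] 14.7 rect [452.2  -9.2] [26.1 26.5] 0.4
top white [320.5 167.7] 609 z 55.0 mean [681.7   1.7  57.7] circ [677.9   2.2] 40.6 rect [676.8   2.8] [78.3 78.8] 
[... 4349 characters left out ...]
.8 mean [ 458.8 -321.6   73.6] circ [ 459.  -330.7] 26.6 rect [ 457.9 -324. ] [52.3 26.5] 6.8
side cork [202.  189.3] 913 z 70.6 mean [862.2   1.4  69.2] circ [864.7 -17.8] 114.4 rect [864.8 -17. ] [222.8  65.5] 89.9
side cork [383.8 206.2] 164 z 59.4 mean [453.7   4.   57.6] circ [453.3  -4.7] 19.5 rect [452.7   2.9] [38.6 21.6] 4.2
side cork [397.6 272.3] 1353 z 42.6 mean [420.7 164.2  43.8] circ [418.6 166.2] 34.3 rect [419.2 166.5] [18.9 67.6] 5.0
side cork [104.5 326.6] 11346 z 75.9 mean [858.1 387.3  75.1] circ [866.3 361.6] 125.9 rect [866.3 361.3] [226.2 117.3] 89.6
side cork [390.  363.7] 2911 z 7.4 mean [428.1 363.8   6.1] circ [428.7 360.5] 49.4 rect [428.9 360.8] [96.2 96.4] 68.8
```

```bash
python3 - <<'E'
from h import *
np.set_printoptions(precision=1,suppress=True)
for n in("top","side"):
    D=np.load(f"pics/{n}0.npy");P=cloud(cam(n),D)
    for nm,c0,lo,hi,r in(("scaleL",(665,-165),33.5,40,85),("scaleS",(640,155),33.5,40,70),("beaker",(430,-180),64,75,60),("scaleLh",(665,-165),24,32,130),("scaleSh",(640,155),24,32,110)):
        q=P[(D>0)&(P[...,2]>lo)&(P[...,2]<hi)&(np.hypot(P[...,0]-c0[0],P[...,1]-c0[1])<r)][:,:2].astype(np.float32)
        if len(q)<5: print(n,nm,len(q));continue
        hull=cv2.convexHull(q)[:,0]
        e=cv2.minEnclosingCircle(q);mr=cv2.minAreaRect(q)
        print(n,nm,len(q),'circ',np.array(e[0]),round(e[1],1),'ell',np.array(cv2.fitEllipse(hull)[0]),np.array(cv2.fitEllipse(hull)[1]),'rect',np.array(mr[0]),np.array(mr[1]),round(mr[2],1))
E
```

```text
top scaleL 917 circ [ 655.7 -168.9] 69.8 ell [ 662.  -170.3] [112.  131.4] rect [ 667.5 -173.1] [117.5 115.2] 26.6
top scaleS 518 circ [636.2 160.8] 53.3 ell [638.2 164.1] [ 83.1 106.9] rect [640.8 165.7] [81.5 99.3] 62.4
top beaker 136 circ [ 432.4 -172.3] 23.7 ell [ 432.4 -172.5] [45.5 46.7] rect [ 432.  -172.5] [45.8 45.6] 45.5
top scaleLh 1449 circ [ 650.  -184.1] 106.4 ell [ 651.4 -177.5] [173.7 215.1] rect [ 648.6 -199.5] [181.9 159.1] 83.1
top scaleSh 944 circ [658.3 171.6] 99.9 ell [643.6 170.8] [159.1 190.3] rect [658.5 186.7] [143.1 170.3] 87.7
side scaleL 473 circ [ 667.7 -173.8] 59.4 ell [ 668. -174.] [114.1 116.8] rect [ 666.6 -168.4] [114.3 103.7] 18.1
side scaleS 589 circ [648.1 160.4] 42.3 ell [648.6 160.6] [82.8 83.5] rect [647.3 164.6] [82.5 74.1] 15.4
side beaker 98 circ [ 431.9 -176.8] 26.6 ell [ 432.1 -175. ] [45.2 51.2] rect [ 432.3 -173.8] [45.5 46.7] 15.3
side scaleLh 711 circ [ 650.9 -186.3] 106.5 ell [ 651.  -180.3] [176.1 219.8] rect [ 648.1 -200.4] [184.2 158.5] 83.3
side scaleSh 1076 circ [656.2 160.5] 93.0 ell [642.6 160.6] [105.2 209.9] rect [660.8 160.5] [ 95.8 176.6] 87.5
```

```bash
cat > to.py <<'E'
import sys; from h import *
np.set_printoptions(precision=4,suppress=True)
s=state(); R=Ro.from_euler('xyz',s['tcp_rot']).as_matrix()
print('t',s['t'],'pos',s['eef_pos'],'yaw',s['tcp_rot'],'open',s['opening'],'F',s['ft_force'])
if len(sys.argv)>3: print('tool shift',R.T@(np.array(sys.argv[1:4],float)-s['eef_pos']))
E
python3 -m handwheel '[{"turn":0.125, "finger_gap":1}, {"turn":0.25, "finger_gap":1}, {"turn":0.375, "finger_gap":1}, {"turn":0.5, "finger_gap":1}, {"turn":0.624, "finger_gap":1}]'
python3 -m handwheel '[{"turn":0.125, "finger_gap":1}, {"turn":0.25, "finger_gap":1}, {"turn":0.375, "finger_gap":1}, {"turn":0.5, "finger_gap":1}, {"turn":0.624, "finger_gap":1}]'
python3 to.py 646.8 162 170
```

```text
t: 0.52
eef_pos: [198.2, 592.6, 214.3]
tcp_rot: [-3.141, 0.0, 2.189]
ft_force: [-0.1, 0.5, -1.2]
opening: 1.001
grip_force: 0.0
t: 0.93
eef_pos: [198.2, 592.6, 214.3]
tcp_rot: [-3.141, 0.001, 1.565]
ft_force: [-0.2, -0.4, -0.1]
opening: 1.0
grip_force: 0.0
t 0.9333 pos [198.194  592.5907 214.3015] yaw [-3.1413  0.0006  1.5646] open 0.9995176996442808 F [-0.2124 -0.3534 -0.0855]
tool shift [-427.7635  451.2893   44.438 ]
```

```bash

python3 -m handwheel '[{"x":-20, "y":20, "finger_gap":1}, {"x":-48, "y":50, "finger_gap":1}, {"x":-76, "y":79, "finger_gap":1}, {"x":-104, "y":108, "finger_gap":1}, {"x":-132, "y":137, "finger_gap":1}]' >/dev/null
python3 -m handwheel '[{"x":-28, "y":29, "finger_gap":1}, {"x":-56, "y":58, "finger_gap":1}, {"x":-84, "y":87, "finger_gap":1}, {"x":-112, "y":116, "finger_gap":1}, {"x":-140, "y":145, "finger_gap":1}]' >/dev/null
python3 -m handwheel '[{"x":-28, "y":29, "z":6, "finger_gap":1}, {"x":-56, "y":58, "z":14, "finger_gap":1}, {"x":-84, "y":87, "z":24, "finger_gap":1}, {"x":-112, "y":116, "z":34, "finger_gap":1}, {"x":-130, "y":137, "z":40, "finger_gap":1}]' >/dev/null
python3 -m handwheel '[{"x":-14, "y":15, "z":4, "finger_gap":1}, {"x":-24, "y":26, "z":4, "finger_gap":1}, {"x":-28, "y":29.6, "z":4, "finger_gap":1}, {"x":-28, "y":29.6, "z":4, "finger_gap":1}, {"x":-28, "y":29.6, "z":4, "finger_gap":1}]' >/dev/null
python3 to.py 646.8 162 50
python3 - <<'E'
from h import *
im,d=read_camera("wrist");cv2.imwrite("pics/w1.png",im[:,:,::-1])
E
```

```text
t 2.6 pos [646.3047 163.423  170.9444] yaw [ 3.1416 -0.0003  1.5712] open 0.9981500375313572 F [ 0.7968  0.0258 -0.1381]
tool shift [ -1.4561   0.4938 120.944 ]
```

View pics/w1.png

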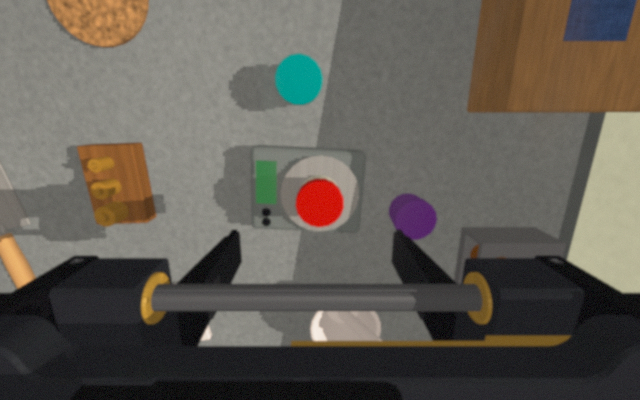

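The wrist view shows the red pot (320,203) centred between the fingers, on its scale. Purple (412,215) is clear of them.

```bash

python3 -m handwheel '[{"x":-1.4, "y":0.5, "z":25, "finger_gap":1}, {"x":-1.4, "y":0.5, "z":60, "finger_gap":1}, {"x":-1.4, "y":0.5, "z":95, "finger_gap":1}, {"x":-1.4, "y":0.5, "z":114, "finger_gap":1}, {"x":-1.4, "y":0.5, "z":122, "finger_gap":1}]' >/dev/null
python3 -m handwheel '[{"finger_gap":0.8}, {"finger_gap":0.6}, {"finger_gap":0.4}, {"finger_gap":0.2}, {"finger_gap":0.2}]'
python3 -m handwheel '[{"finger_gap":0.2}, {"finger_gap":0.2}, {"finger_gap":0.2}, {"finger_gap":0.2}, {"finger_gap":0.2}]'
python3 to.py 428.4 360 180
```

```text
t: 3.48
eef_pos: [647.8, 161.5, 50.1]
tcp_rot: [3.14, -0.0, 1.571]
ft_force: [0.2, -0.1, 1.0]
opening: 0.708
grip_force: 0.0
t: 3.9
eef_pos: [647.6, 161.3, 48.9]
tcp_rot: [3.141, -0.0, 1.571]
ft_force: [-0.3, -0.3, 2.5]
opening: 0.473
grip_force: 30.0
t 3.9 pos [647.585  161.3488  48.9369] yaw [ 3.1409 -0.0002  1.5707] open 0.4729733660892798 F [-0.3111 -0.3244  2.5015]
tool shift [ 198.6555 -219.1172 -131.1699]
```

```bash

python3 -m handwheel '[{"z":-8, "finger_gap":0.2}, {"z":-24, "finger_gap":0.2}, {"z":-42, "finger_gap":0.2}, {"z":-56, "finger_gap":0.2}, {"z":-64, "finger_gap":0.2}]'
python3 -m handwheel '[{"x":8, "y":-9, "finger_gap":0.2}, {"x":22, "y":-25, "finger_gap":0.2}, {"x":42, "y":-46, "finger_gap":0.2}, {"x":62, "y":-68, "finger_gap":0.2}, {"x":82, "y":-90, "finger_gap":0.2}]' >/dev/null
python3 -m handwheel '[{"x":20, "y":-22, "finger_gap":0.2}, {"x":40, "y":-44, "finger_gap":0.2}, {"x":60, "y":-66, "finger_gap":0.2}, {"x":80, "y":-88, "finger_gap":0.2}, {"x":96, "y":-107, "finger_gap":0.2}]' >/dev/null
python3 -m handwheel '[{"x":12, "y":-13, "z":8, "finger_gap":0.2}, {"x":18, "y":-20, "z":24, "finger_gap":0.2}, {"x":20.6, "y":-22.2, "z":44, "finger_gap":0.2}, {"x":20.6, "y":-22.2, "z":62, "finger_gap":0.2}, {"x":20.6, "y":-22.2, "z":74, "finger_gap":0.2}]' >/dev/null
python3 -m handwheel '[{"z":3, "finger_gap":0.2}, {"z":3, "finger_gap":0.2}]'
python3 to.py 428.4 360 19.5
```

```text
t: 4.32
eef_pos: [647.7, 161.5, 114.6]
tcp_rot: [3.14, -0.0, 1.571]
ft_force: [0.4, 0.5, -0.7]
opening: 0.476
grip_force: 30.0
t: 5.73
eef_pos: [427.0, 359.7, 34.6]
tcp_rot: [-3.139, 0.001, 1.571]
ft_force: [0.8, -0.3, -0.8]
opening: 0.479
grip_force: 30.0
t 5.7333 pos [426.9801 359.6885  34.5518] yaw [-3.1394  0.0013  1.5711] open 0.4785131661144276 F [ 0.8148 -0.3436 -0.8396]
tool shift [ 0.3315  1.4533 15.0482]
```

```bash

python3 -m handwheel '[{"z":4, "finger_gap":0.2}, {"z":8, "finger_gap":0.2}, {"z":11, "finger_gap":0.2}, {"z":13, "finger_gap":0.2}, {"z":14, "finger_gap":0.2}]'
python3 -m handwheel '[{"z":0.5, "finger_gap":0.2}, {"z":0.8, "finger_gap":0.2}, {"z":0.8, "finger_gap":0.2}]'
python3 -m handwheel '[{"finger_gap":0.7}, {"finger_gap":0.7}, {"finger_gap":0.7}, {"finger_gap":0.7}, {"finger_gap":0.7}]'
python3 -m handwheel '[{"z":-10, "finger_gap":0.9}, {"z":-35, "finger_gap":1}, {"z":-70, "finger_gap":1}, {"z":-105, "finger_gap":1}, {"z":-130, "finger_gap":1}]' >/dev/null
python3 to.py 452.3 -9.1 150
```

```text
t: 6.15
eef_pos: [428.2, 359.9, 21.6]
tcp_rot: [3.141, -0.0, 1.571]
ft_force: [0.5, 0.4, -1.3]
opening: 0.477
grip_force: 30.0
t: 6.4
eef_pos: [428.2, 360.0, 20.9]
tcp_rot: [3.141, -0.0, 1.571]
ft_force: [-0.2, 0.3, -0.6]
opening: 0.476
grip_force: 30.0
t: 6.82
eef_pos: [428.2, 360.0, 20.9]
tcp_rot: [3.141, -0.0, 1.571]
ft_force: [-0.6, 0.3, -0.1]
opening: 0.696
grip_force: 0.0
t 7.2333 pos [428.4069 360.151  154.3652] yaw [ 3.1395 -0.0014  1.5708] open 0.9775021895029213 F [ 0.3448  0.098  -0.2325]
tool shift [-369.2572   23.8793    3.8949]
```

```bash

python3 -m handwheel '[{"x":-15, "y":1, "finger_gap":1}, {"x":-45, "y":3, "finger_gap":1}, {"x":-80, "y":5, "finger_gap":1}, {"x":-115, "y":7, "finger_gap":1}, {"x":-150, "y":9, "finger_gap":1}]' >/dev/null
python3 -m handwheel '[{"x":-36, "y":2, "finger_gap":1}, {"x":-72, "y":4, "finger_gap":1}, {"x":-108, "y":6, "finger_gap":1}, {"x":-144, "y":9, "finger_gap":1}, {"x":-180, "y":12, "finger_gap":1}]' >/dev/null
python3 -m handwheel '[{"x":-25, "y":2, "finger_gap":1}, {"x":-36, "y":2.6, "finger_gap":1}, {"x":-39, "y":2.8, "finger_gap":1}, {"x":-39, "y":2.8, "finger_gap":1}, {"x":-39, "y":2.8, "finger_gap":1}]' >/dev/null
python3 to.py 452.3 -9.1 28
python3 - <<'E'
from h import *
np.set_printoptions(precision=1,suppress=True)
im,D=read_camera("top");P=cloud(cam("top"),D)
h,s,v=cv2.split(cv2.cvtColor(im,cv2.COLOR_RGB2HSV))
m=((h<6)|(h>174))&(s>200)&(v>120)&(P[...,1]>250)&(D>0)
q=P[m];q=q[q[:,2]>41];print('pot_small',cv2.minEnclosingCircle(q[:,:2].astype(np.float32)),q.mean(0))
for n in("side","top"):
    if n=="side": im,D=read_camera(n);P=cloud(cam(n),D)
    q=P[(D>0)&(P[...,2]>32.5)&(P[...,2]<41)&(np.hypot(P[...,0]-648.4,P[...,1]-160.7)<52)&(P[...,0]>625)][:,:2].astype(np.float32)
    h2=cv2.convexHull(q)[:,0];h2=h2[h2[:,0]>630]
    print(n,cv2.fitEllipse(h2),len(h2))
E
```

```text
t 8.4833 pos [451.7081  -8.2261 150.8157] yaw [-3.1414 -0.0003  1.5711] open 0.9997992085992798 F [-0.5061  0.242  -0.9448]
tool shift [ -0.9095   0.6189 122.8153]
pot_small ((426.6579895019531, 359.746337890625), 22.024288177490234) [426.8 359.4  45.9]
side ((648.3626098632812, 160.0306396484375), (83.55126953125, 85.01329803466797), 9.132152557373047) 18
top ((648.3626098632812, 160.0306396484375), (83.55126953125, 85.01329803466797), 9.132152557373047) 18
```

```bash

python3 -m handwheel '[{"x":-0.9, "y":0.6, "z":25, "finger_gap":1}, {"x":-0.9, "y":0.6, "z":60, "finger_gap":1}, {"x":-0.9, "y":0.6, "z":95, "finger_gap":1}, {"x":-0.9, "y":0.6, "z":115, "finger_gap":1}, {"x":-0.9, "y":0.6, "z":122.5, "finger_gap":1}]' >/dev/null
python3 -m handwheel '[{"finger_gap":0.8}, {"finger_gap":0.6}, {"finger_gap":0.4}, {"finger_gap":0.2}, {"finger_gap":0.2}]' >/dev/null
python3 -m handwheel '[{"finger_gap":0.2}, {"finger_gap":0.2}, {"finger_gap":0.2}, {"finger_gap":0.2}, {"finger_gap":0.2}]'
python3 -m handwheel '[{"z":-8, "finger_gap":0.2}, {"z":-26, "finger_gap":0.2}, {"z":-50, "finger_gap":0.2}, {"z":-74, "finger_gap":0.2}, {"z":-92, "finger_gap":0.2}]'
python3 -m handwheel '[{"z":-8, "finger_gap":0.2}, {"z":-8, "finger_gap":0.2}]'
python3 to.py 648.4 160.4 128
```

```text
t: 9.83
eef_pos: [452.8, -10.0, 28.5]
tcp_rot: [3.141, 0.0, 1.571]
ft_force: [1.0, -0.1, 5.3]
opening: 0.456
grip_force: 30.0
t: 10.25
eef_pos: [452.4, -9.9, 122.2]
tcp_rot: [3.141, -0.0, 1.571]
ft_force: [1.0, 0.0, -1.0]
opening: 0.46
grip_force: 30.0
t: 10.42
eef_pos: [453.0, -10.0, 129.9]
tcp_rot: [3.139, 0.0, 1.571]
ft_force: [-0.2, 0.1, -0.8]
opening: 0.457
grip_force: 30.0
t 10.4167 pos [452.9915 -10.0074 129.8669] yaw [3.1388 0.0004 1.5709] open 0.45700134448758184 F [-0.1703  0.1236 -0.794 ]
tool shift [170.3929 195.4161   2.3393]
```

```bash

python3 -m handwheel '[{"x":7, "y":8, "finger_gap":0.2}, {"x":20, "y":23, "finger_gap":0.2}, {"x":38, "y":44, "finger_gap":0.2}, {"x":56, "y":65, "finger_gap":0.2}, {"x":74, "y":85, "finger_gap":0.2}]' >/dev/null
python3 -m handwheel '[{"x":18, "y":21, "finger_gap":0.2}, {"x":36, "y":41, "finger_gap":0.2}, {"x":54, "y":62, "finger_gap":0.2}, {"x":72, "y":83, "finger_gap":0.2}, {"x":84, "y":97, "finger_gap":0.2}]' >/dev/null
python3 -m handwheel '[{"x":8, "y":9, "finger_gap":0.2}, {"x":11.5, "y":13, "z":6, "finger_gap":0.2}, {"x":11.5, "y":13.5, "z":22, "finger_gap":0.2}, {"x":11.5, "y":13.5, "z":40, "finger_gap":0.2}, {"x":11.5, "y":13.5, "z":54, "finger_gap":0.2}]' >/dev/null
python3 -m handwheel '[{"z":6, "finger_gap":0.2}, {"z":6, "finger_gap":0.2}, {"z":6, "finger_gap":0.2}]'
python3 to.py 648.4 159.9 54.5
```

```text
t: 11.92
eef_pos: [647.9, 159.6, 67.7]
tcp_rot: [-3.14, 0.0, 1.571]
ft_force: [0.4, -0.4, -1.5]
opening: 0.457
grip_force: 30.0
t 11.9167 pos [647.8654 159.5502  67.7324] yaw [-3.1405  0.0001  1.5707] open 0.4571562896961763 F [ 0.3628 -0.4274 -1.5468]
tool shift [ 0.3511  0.5491 13.2318]
```

```bash

python3 -m handwheel '[{"x":0.3, "y":0.5, "z":4, "finger_gap":0.2}, {"x":0.3, "y":0.5, "z":7, "finger_gap":0.2}, {"x":0.3, "y":0.5, "z":9, "finger_gap":0.2}, {"x":0.3, "y":0.5, "z":11, "finger_gap":0.2}, {"x":0.3, "y":0.5, "z":12, "finger_gap":0.2}]'
python3 -m handwheel '[{"z":0.6, "finger_gap":0.2}, {"z":1, "finger_gap":0.2}, {"z":1, "finger_gap":0.2}]'
python3 -m handwheel '[{"finger_gap":0.7}, {"finger_gap":0.7}, {"finger_gap":0.7}, {"finger_gap":0.7}, {"finger_gap":0.7}]'
python3 -m handwheel '[{"z":-10, "finger_gap":0.9}, {"z":-35, "finger_gap":1}, {"z":-60, "finger_gap":1}, {"z":-85, "finger_gap":1}, {"z":-100, "finger_gap":1}]' >/dev/null
python3 to.py 427.2 359.7 150
```

```text
t: 12.33
eef_pos: [648.5, 159.9, 56.3]
tcp_rot: [3.141, -0.0, 1.571]
ft_force: [-0.4, 0.8, -1.3]
opening: 0.457
grip_force: 30.0
t: 12.58
eef_pos: [648.6, 159.8, 55.4]
tcp_rot: [3.141, -0.0, 1.571]
ft_force: [-0.1, 0.4, -0.5]
opening: 0.456
grip_force: 30.0
t: 13.0
eef_pos: [648.6, 159.9, 55.4]
tcp_rot: [3.141, -0.0, 1.571]
ft_force: [0.3, -0.8, 0.6]
opening: 0.69
grip_force: 0.0
t 13.4167 pos [649.2188 159.9748 158.9482] yaw [ 3.1384 -0.0006  1.5709] open 0.9734295798779105 F [ 0.5454 -0.4397  0.2958]
tool shift [ 199.7403 -222.0288    8.3412]
```

```bash

python3 -m handwheel '[{"x":10, "y":-11, "finger_gap":1}, {"x":32, "y":-35, "finger_gap":1}, {"x":58, "y":-64, "finger_gap":1}, {"x":84, "y":-93, "finger_gap":1}, {"x":110, "y":-122, "finger_gap":1}]' >/dev/null
python3 -m handwheel '[{"x":26, "y":-29, "finger_gap":1}, {"x":52, "y":-58, "finger_gap":1}, {"x":74, "y":-83, "finger_gap":1}, {"x":86, "y":-96, "finger_gap":1}, {"x":89.6, "y":-100, "finger_gap":1}]' >/dev/null
python3 -m handwheel '[{"z":25, "finger_gap":1}, {"z":55, "finger_gap":1}, {"z":85, "finger_gap":1}, {"z":110, "finger_gap":1}, {"z":130, "finger_gap":1}]' >/dev/null
python3 -m handwheel '[{"z":5, "finger_gap":1}, {"z":5, "finger_gap":1}]' >/dev/null
python3 to.py 427.2 359.7 20
```

```text
t 14.8333 pos [426.0338 358.779   19.1124] yaw [-3.1392  0.0015  1.5704] open 1.0011518758527647 F [-1.0481  0.2606  0.9634]
tool shift [ 0.9201  1.1637 -0.8918]
```

```bash

python3 -m handwheel '[{"z":-1, "finger_gap":0.8}, {"z":-1, "finger_gap":0.6}, {"z":-1, "finger_gap":0.4}, {"z":-1, "finger_gap":0.2}, {"z":-1, "finger_gap":0.2}]' >/dev/null
python3 -m handwheel '[{"finger_gap":0.2}, {"finger_gap":0.2}, {"finger_gap":0.2}, {"finger_gap":0.2}, {"finger_gap":0.2}]'
python3 -m handwheel '[{"z":-8, "finger_gap":0.2}, {"z":-26, "finger_gap":0.2}, {"z":-50, "finger_gap":0.2}, {"z":-74, "finger_gap":0.2}, {"z":-92, "finger_gap":0.2}]'
python3 -m handwheel '[{"z":-8, "finger_gap":0.2}, {"z":-8, "finger_gap":0.2}]' >/dev/null
python3 to.py 451 -12.4 120
```

```text
t: 15.67
eef_pos: [426.7, 359.5, 21.5]
tcp_rot: [3.141, -0.0, 1.571]
ft_force: [-0.7, 0.5, 1.8]
opening: 0.477
grip_force: 30.0
t: 16.08
eef_pos: [426.6, 359.5, 115.5]
tcp_rot: [3.141, -0.001, 1.571]
ft_force: [0.8, 0.0, -0.1]
opening: 0.475
grip_force: 30.0
t 16.25 pos [427.0309 359.8112 123.1836] yaw [ 3.139  -0.0017  1.5709] open 0.4789566047850474 F [-0.1163  0.1352 -0.5203]
tool shift [-372.2174   23.9425    2.5979]
```

```bash

python3 -m handwheel '[{"x":-10, "y":1, "finger_gap":0.2}, {"x":-30, "y":2, "finger_gap":0.2}, {"x":-58, "y":4, "finger_gap":0.2}, {"x":-86, "y":6, "finger_gap":0.2}, {"x":-114, "y":8, "finger_gap":0.2}]' >/dev/null
python3 -m handwheel '[{"x":-28, "y":2, "finger_gap":0.2}, {"x":-56, "y":4, "finger_gap":0.2}, {"x":-84, "y":6, "finger_gap":0.2}, {"x":-112, "y":8, "finger_gap":0.2}, {"x":-140, "y":10, "finger_gap":0.2}]' >/dev/null
python3 -m handwheel '[{"x":-28, "y":1.5, "finger_gap":0.2}, {"x":-56, "y":3, "finger_gap":0.2}, {"x":-84, "y":4.5, "finger_gap":0.2}, {"x":-106, "y":5.5, "finger_gap":0.2}, {"x":-118.2, "y":6, "finger_gap":0.2}]' >/dev/null
python3 -m handwheel '[{"z":10, "finger_gap":0.2}, {"z":28, "finger_gap":0.2}, {"z":50, "finger_gap":0.2}, {"z":68, "finger_gap":0.2}, {"z":80, "finger_gap":0.2}]' >/dev/null
python3 -m handwheel '[{"z":5, "finger_gap":0.2}, {"z":5, "finger_gap":0.2}, {"z":5, "finger_gap":0.2}]'
python3 to.py 451 -12.4 25.5
```

```text
t: 18.17
eef_pos: [450.1, -12.9, 36.1]
tcp_rot: [-3.14, -0.0, 1.571]
ft_force: [0.8, 0.1, -1.3]
opening: 0.479
grip_force: 30.0
t 18.1667 pos [450.0742 -12.8874  36.057 ] yaw [-3.1403 -0.0003  1.5706] open 0.4791100910883272 F [ 0.8473  0.0638 -1.3285]
tool shift [ 0.4843  0.9395 10.556 ]
```

```bash

python3 -m handwheel '[{"x":0.4, "y":0.5, "z":3, "finger_gap":0.2}, {"x":0.4, "y":0.5, "z":5, "finger_gap":0.2}, {"x":0.4, "y":0.5, "z":7, "finger_gap":0.2}, {"x":0.4, "y":0.5, "z":8, "finger_gap":0.2}, {"x":0.4, "y":0.5, "z":9, "finger_gap":0.2}]'
python3 -m handwheel '[{"z":0.6, "finger_gap":0.2}, {"z":1, "finger_gap":0.2}, {"z":1, "finger_gap":0.2}]'
python3 -m handwheel '[{"finger_gap":0.7}, {"finger_gap":0.7}, {"finger_gap":0.7}, {"finger_gap":0.7}, {"finger_gap":0.7}]'
python3 -m handwheel '[{"z":-10, "finger_gap":0.9}, {"z":-40, "finger_gap":1}, {"z":-75, "finger_gap":1}, {"z":-110, "finger_gap":1}, {"z":-125, "finger_gap":1}]' >/dev/null
python3 to.py 668.8 -175.9 150
```

```text
t: 18.58
eef_pos: [451.1, -12.3, 27.4]
tcp_rot: [3.141, -0.0, 1.571]
ft_force: [-0.1, -0.0, -1.3]
opening: 0.474
grip_force: 30.0
t: 18.83
eef_pos: [451.0, -12.3, 26.3]
tcp_rot: [-3.142, -0.0, 1.571]
ft_force: [0.2, 0.6, -0.8]
opening: 0.476
grip_force: 30.0
t: 19.25
eef_pos: [451.1, -12.3, 26.4]
tcp_rot: [3.141, -0.0, 1.571]
ft_force: [0.9, -0.1, 0.3]
opening: 0.693
grip_force: 0.0
t 19.6667 pos [451.9243 -12.4583 154.9677] yaw [3.1374 0.0006 1.5709] open 0.973978977381564 F [0.1491 0.6971 0.4602]
tool shift [-163.4587  216.8372    5.9846]
```

```bash

python3 -m handwheel '[{"x":-10, "y":13, "finger_gap":1}, {"x":-28, "y":37, "finger_gap":1}, {"x":-49, "y":65, "finger_gap":1}, {"x":-70, "y":93, "finger_gap":1}, {"x":-91, "y":121, "finger_gap":1}]' >/dev/null
python3 -m handwheel '[{"x":-20, "y":27, "finger_gap":1}, {"x":-42, "y":56, "finger_gap":1}, {"x":-60, "y":80, "finger_gap":1}, {"x":-70, "y":94, "finger_gap":1}, {"x":-73, "y":97.3, "finger_gap":1}]' >/dev/null
python3 -m handwheel '[{"finger_gap":1}, {"finger_gap":1}]' >/dev/null
python3 to.py 668.8 -175.9 60
python3 - <<'E'
from h import *
im,d=read_camera("top");cv2.imwrite("pics/t2.png",im[:,:,::-1])
E
```

```text
t 20.6667 pos [ 668.4906 -175.7547  150.905 ] yaw [-3.1404 -0.0006  1.5709] open 1.0001776158509759 F [0.016  0.2453 0.1294]
tool shift [-0.1995  0.4154 90.9045]
```

View pics/t2.png

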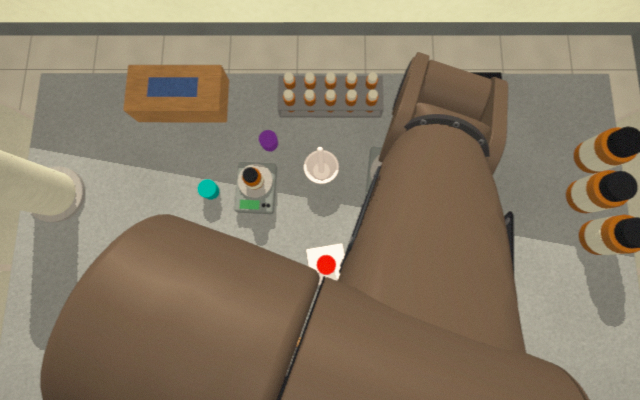

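The small jar is on the small pan (252,178), and the small pot is on the small tile (326,265). Next is the large pair.

```bash

python3 -m handwheel '[{"x":-0.2, "y":0.4, "z":20, "finger_gap":1}, {"x":-0.2, "y":0.4, "z":45, "finger_gap":1}, {"x":-0.2, "y":0.4, "z":68, "finger_gap":1}, {"x":-0.2, "y":0.4, "z":84, "finger_gap":1}, {"x":-0.2, "y":0.4, "z":91, "finger_gap":1}]' >/dev/null
python3 -m handwheel '[{"finger_gap":0.8}, {"finger_gap":0.6}, {"finger_gap":0.5}, {"finger_gap":0.4}, {"finger_gap":0.4}]' >/dev/null
python3 -m handwheel '[{"finger_gap":0.4}, {"finger_gap":0.4}, {"finger_gap":0.4}]'
python3 -m handwheel '[{"z":-8, "finger_gap":0.4}, {"z":-26, "finger_gap":0.4}, {"z":-50, "finger_gap":0.4}, {"z":-74, "finger_gap":0.4}, {"z":-92, "finger_gap":0.4}]'
python3 -m handwheel '[{"z":-6, "finger_gap":0.4}, {"z":-6, "finger_gap":0.4}]' >/dev/null
python3 to.py 428.4 360 150
```

```text
t: 21.8
eef_pos: [670.3, -176.7, 61.4]
tcp_rot: [3.14, 0.0, 1.571]
ft_force: [-0.6, 0.9, 6.7]
opening: 0.692
grip_force: 30.0
t: 22.22
eef_pos: [669.7, -176.6, 154.3]
tcp_rot: [3.141, 0.0, 1.571]
ft_force: [0.3, -0.3, -2.9]
opening: 0.685
grip_force: 30.0
t 22.3833 pos [ 670.0408 -176.6813  159.846 ] yaw [3.1396 0.0007 1.5708] open 0.6880634772630473 F [ 0.315  -0.0492 -3.6444]
tool shift [ 536.6939 -241.6472    8.9621]
```

```bash

python3 -m handwheel '[{"x":8, "y":-4, "finger_gap":0.4}, {"x":24, "y":-11, "finger_gap":0.4}, {"x":48, "y":-22, "finger_gap":0.4}, {"x":76, "y":-34, "finger_gap":0.4}, {"x":106, "y":-48, "finger_gap":0.4}]' >/dev/null
python3 -m handwheel '[{"x":31, "y":-14, "finger_gap":0.4}, {"x":62, "y":-28, "finger_gap":0.4}, {"x":93, "y":-42, "finger_gap":0.4}, {"x":124, "y":-56, "finger_gap":0.4}, {"x":155, "y":-70, "finger_gap":0.4}]' >/dev/null
python3 -m handwheel '[{"x":31, "y":-14, "finger_gap":0.4}, {"x":62, "y":-28, "finger_gap":0.4}, {"x":93, "y":-42, "finger_gap":0.4}, {"x":124, "y":-56, "finger_gap":0.4}, {"x":155, "y":-70, "finger_gap":0.4}]' >/dev/null
python3 -m handwheel '[{"x":31, "y":-14, "finger_gap":0.4}, {"x":62, "y":-28, "finger_gap":0.4}, {"x":90, "y":-41, "finger_gap":0.4}, {"x":110, "y":-49, "finger_gap":0.4}, {"x":120.6, "y":-53.5, "finger_gap":0.4}]' >/dev/null
python3 -m handwheel '[{"z":10, "finger_gap":0.4}, {"z":30, "finger_gap":0.4}, {"z":55, "finger_gap":0.4}, {"z":80, "finger_gap":0.4}, {"z":98, "finger_gap":0.4}]' >/dev/null
python3 -m handwheel '[{"z":10, "finger_gap":0.4}, {"z":15, "finger_gap":0.4}, {"z":15, "finger_gap":0.4}, {"z":15, "finger_gap":0.4}]'
python3 to.py 428.4 360 31.4
```

```text
t: 24.8
eef_pos: [428.6, 359.9, 45.7]
tcp_rot: [3.141, -0.0, 1.57]
ft_force: [0.6, 0.4, -3.7]
opening: 0.688
grip_force: 30.0
t 24.8 pos [428.5651 359.8639  45.6637] yaw [ 3.1413 -0.0002  1.5705] open 0.6883031668001044 F [ 0.5893  0.3878 -3.6542]
tool shift [ 0.1333 -0.1691 14.2637]
```

```bash

python3 -m handwheel '[{"z":4, "finger_gap":0.4}, {"z":7, "finger_gap":0.4}, {"z":9, "finger_gap":0.4}, {"z":11, "finger_gap":0.4}, {"z":12.5, "finger_gap":0.4}]'
python3 -m handwheel '[{"z":0.6, "finger_gap":0.4}, {"z":1.2, "finger_gap":0.4}, {"z":1.2, "finger_gap":0.4}]'
python3 -m handwheel '[{"finger_gap":0.9}, {"finger_gap":0.9}, {"finger_gap":0.9}, {"finger_gap":0.9}, {"finger_gap":0.9}]'
python3 -m handwheel '[{"z":-10, "finger_gap":1}, {"z":-35, "finger_gap":1}, {"z":-70, "finger_gap":1}, {"z":-105, "finger_gap":1}, {"z":-130, "finger_gap":1}]' >/dev/null
python3 to.py 458.9 -337.4 155
```

```text
t: 25.22
eef_pos: [428.3, 360.1, 32.8]
tcp_rot: [3.141, -0.0, 1.571]
ft_force: [0.1, 0.7, -3.1]
opening: 0.693
grip_force: 30.0
t: 25.47
eef_pos: [428.3, 360.0, 31.6]
tcp_rot: [3.142, -0.0, 1.571]
ft_force: [-0.3, -0.3, -2.9]
opening: 0.689
grip_force: 30.0
t: 25.88
eef_pos: [428.4, 360.1, 31.8]
tcp_rot: [3.141, -0.0, 1.571]
ft_force: [0.8, 0.0, -0.5]
opening: 0.897
grip_force: 0.0
t 26.3 pos [428.5184 360.2612 165.2179] yaw [ 3.1394 -0.0015  1.5708] open 0.9982045259091693 F [ 0.9423 -0.5344 -0.9341]
tool shift [-697.6771   30.3261    9.2489]
```

```bash

python3 -m handwheel '[{"x":-12, "finger_gap":1}, {"x":-40, "y":1, "finger_gap":1}, {"x":-76, "y":2, "finger_gap":1}, {"x":-112, "y":4, "finger_gap":1}, {"x":-148, "y":6, "finger_gap":1}]' >/dev/null
python3 -m handwheel '[{"x":-36, "y":2, "finger_gap":1}, {"x":-72, "y":4, "finger_gap":1}, {"x":-108, "y":6, "finger_gap":1}, {"x":-144, "y":8, "finger_gap":1}, {"x":-180, "y":10, "finger_gap":1}]' >/dev/null
python3 -m handwheel '[{"x":-36, "y":2, "finger_gap":1}, {"x":-72, "y":4, "finger_gap":1}, {"x":-108, "y":6, "finger_gap":1}, {"x":-144, "y":8, "finger_gap":1}, {"x":-180, "y":10, "finger_gap":1}]' >/dev/null
python3 -m handwheel '[{"x":-36, "y":1, "finger_gap":1}, {"x":-72, "y":2, "finger_gap":1}, {"x":-108, "y":3, "finger_gap":1}, {"x":-144, "y":4, "finger_gap":1}, {"x":-170, "y":4.5, "finger_gap":1}]' >/dev/null
python3 -m handwheel '[{"x":-14, "finger_gap":1}, {"x":-19.5, "finger_gap":1}, {"x":-19.5, "finger_gap":1}, {"x":-19.5, "finger_gap":1}, {"x":-19.5, "finger_gap":1}]' 
python3 to.py 458.9 -337.4 33
python3 - <<'E'
from h import *
np.set_printoptions(precision=1,suppress=True)
for n in("top","side"):
    im,D=read_camera(n);P=cloud(cam(n),D)
    h,s,v=cv2.split(cv2.cvtColor(im,cv2.COLOR_RGB2HSV))
    q=P[((h<6)|(h>174))&(s>200)&(v>120)&(P[...,1]>250)&(D>0)]
    if len(q): q=q[q[:,2]>51];print(n,'pot_large',cv2.minEnclosingCircle(q[:,:2].astype(np.float32)),q.mean(0))
    q=P[(D>0)&(P[...,2]>32.5)&(P[...,2]<41)&(np.hypot(P[...,0]-668,P[...,1]+174)<70)&(P[...,0]>635)][:,:2].astype(np.float32)
    h2=cv2.convexHull(q)[:,0];h2=h2[h2[:,0]>640]
    if len(h2)>5: print(n,cv2.fitEllipse(h2),len(h2))
E
```

```text
t: 28.38
eef_pos: [458.8, -336.0, 161.7]
tcp_rot: [-3.141, -0.0, 1.572]
ft_force: [-0.1, -0.1, -0.1]
opening: 0.997
grip_force: 0.0
t 28.3833 pos [ 458.7751 -336.012   161.7204] yaw [-3.1414 -0.0005  1.572 ] open 0.9966559605799653 F [-0.0611 -0.097  -0.0566]
tool shift [ -1.4467   0.1494 128.7197]
top pot_large ((426.8112487792969, 358.8176574707031), 32.07108688354492) [426.6 358.1  55.8]
top ((667.9816284179688, -172.40367126464844), (114.60970306396484, 115.34101104736328), 78.8271713256836) 25
side pot_large ((412.0421142578125, 365.99896240234375), 25.942594528198242) [400.2 361.1  55.3]
side ((664.6871948242188, -174.42892456054688), (119.47431182861328, 124.71231079101562), 63.360599517822266) 12
```

```bash

python3 -m handwheel '[{"x":-1.4, "y":0.1, "z":25, "finger_gap":1}, {"x":-1.4, "y":0.1, "z":60, "finger_gap":1}, {"x":-1.4, "y":0.1, "z":95, "finger_gap":1}, {"x":-1.4, "y":0.1, "z":118, "finger_gap":1}, {"x":-1.4, "y":0.1, "z":127, "finger_gap":1}]' >/dev/null
python3 -m handwheel '[{"finger_gap":0.8}, {"finger_gap":0.6}, {"finger_gap":0.5}, {"finger_gap":0.35}, {"finger_gap":0.35}]' >/dev/null
python3 -m handwheel '[{"finger_gap":0.35}, {"finger_gap":0.35}, {"finger_gap":0.35}, {"finger_gap":0.35}]'
python3 -m handwheel '[{"z":-8, "finger_gap":0.35}, {"z":-26, "finger_gap":0.35}, {"z":-50, "finger_gap":0.35}, {"z":-80, "finger_gap":0.35}, {"z":-106, "finger_gap":0.35}]'
python3 -m handwheel '[{"z":-10, "finger_gap":0.35}, {"z":-10, "finger_gap":0.35}]' >/dev/null
python3 to.py 668 -173.4 150
```

```text
t: 29.65
eef_pos: [459.4, -339.2, 35.6]
tcp_rot: [3.14, 0.001, 1.571]
ft_force: [0.2, 0.6, 7.4]
opening: 0.629
grip_force: 30.0
t: 30.07
eef_pos: [458.5, -338.6, 142.2]
tcp_rot: [-3.141, -0.001, 1.571]
ft_force: [0.6, -1.3, -3.2]
opening: 0.626
grip_force: 30.0
t 30.2333 pos [ 459.3544 -339.3349  152.8554] yaw [3.1387 0.0026 1.5708] open 0.629771103782745 F [ 0.3706 -0.1217 -3.1408]
tool shift [165.9457 208.6346   3.0269]
```

```bash

python3 -m handwheel '[{"x":7, "y":9, "finger_gap":0.35}, {"x":20, "y":25, "finger_gap":0.35}, {"x":38, "y":48, "finger_gap":0.35}, {"x":56, "y":71, "finger_gap":0.35}, {"x":74, "y":94, "finger_gap":0.35}]' >/dev/null
python3 -m handwheel '[{"x":18, "y":23, "finger_gap":0.35}, {"x":36, "y":46, "finger_gap":0.35}, {"x":54, "y":69, "finger_gap":0.35}, {"x":70, "y":89, "finger_gap":0.35}, {"x":80, "y":102, "finger_gap":0.35}]' >/dev/null
python3 -m handwheel '[{"x":7, "y":9, "finger_gap":0.35}, {"x":10.2, "y":12.6, "z":6, "finger_gap":0.35}, {"x":10.2, "y":12.6, "z":24, "finger_gap":0.35}, {"x":10.2, "y":12.6, "z":46, "finger_gap":0.35}, {"x":10.2, "y":12.6, "z":64, "finger_gap":0.35}]' >/dev/null
python3 -m handwheel '[{"z":8, "finger_gap":0.35}, {"z":13, "finger_gap":0.35}, {"z":13, "finger_gap":0.35}, {"z":13, "finger_gap":0.35}]'
python3 to.py 668 -175 61.6
```

```text
t: 31.82
eef_pos: [667.6, -175.0, 74.0]
tcp_rot: [3.141, 0.0, 1.57]
ft_force: [0.0, -0.7, -2.8]
opening: 0.624
grip_force: 30.0
t 31.8167 pos [ 667.558  -175.0032   74.0269] yaw [3.1411 0.0001 1.5704] open 0.6237141487952834 F [ 0.0318 -0.7369 -2.8122]
tool shift [ 0.0047  0.4363 12.4271]
```

```bash

python3 -m handwheel '[{"y":0.3, "z":4, "finger_gap":0.35}, {"y":0.3, "z":6, "finger_gap":0.35}, {"y":0.3, "z":8, "finger_gap":0.35}, {"y":0.3, "z":9.5, "finger_gap":0.35}, {"y":0.3, "z":10.5, "finger_gap":0.35}]'
python3 -m handwheel '[{"z":0.6, "finger_gap":0.35}, {"z":1.2, "finger_gap":0.35}, {"z":1.8, "finger_gap":0.35}, {"z":1.8, "finger_gap":0.35}]'
python3 -m handwheel '[{"finger_gap":0.9}, {"finger_gap":0.9}, {"finger_gap":0.9}, {"finger_gap":0.9}, {"finger_gap":0.9}]'
python3 -m handwheel '[{"z":-10, "finger_gap":1}, {"z":-35, "finger_gap":1}, {"z":-65, "finger_gap":1}, {"z":-90, "finger_gap":1}, {"z":-105, "finger_gap":1}]' >/dev/null
python3 to.py 427.3 359.2 160
```

```text
t: 32.23
eef_pos: [667.8, -174.6, 63.1]
tcp_rot: [3.141, -0.0, 1.571]
ft_force: [-0.2, 0.7, -2.8]
opening: 0.627
grip_force: 30.0
t: 32.57
eef_pos: [667.8, -174.6, 61.7]
tcp_rot: [3.141, 0.0, 1.571]
ft_force: [-1.5, 1.0, -0.2]
opening: 0.627
grip_force: 30.0
t: 32.98
eef_pos: [667.8, -174.7, 61.4]
tcp_rot: [3.141, -0.0, 1.571]
ft_force: [-0.1, -0.1, -0.5]
opening: 0.884
grip_force: 0.0
t 33.4 pos [ 668.4795 -174.8916  170.2788] yaw [3.138  0.0012 1.5708] open 0.9987874458573619 F [ 0.9457 -1.3004  1.0438]
tool shift [ 534.1151 -241.1874    8.7605]
```

```bash

python3 -m handwheel '[{"x":10, "y":-4, "finger_gap":1}, {"x":32, "y":-14, "finger_gap":1}, {"x":64, "y":-29, "finger_gap":1}, {"x":96, "y":-43, "finger_gap":1}, {"x":128, "y":-58, "finger_gap":1}]' >/dev/null
python3 -m handwheel '[{"x":32, "y":-14.5, "finger_gap":1}, {"x":64, "y":-29, "finger_gap":1}, {"x":96, "y":-43.5, "finger_gap":1}, {"x":128, "y":-58, "finger_gap":1}, {"x":160, "y":-72, "finger_gap":1}]' >/dev/null
python3 -m handwheel '[{"x":32, "y":-14.5, "finger_gap":1}, {"x":64, "y":-29, "finger_gap":1}, {"x":96, "y":-43.5, "finger_gap":1}, {"x":128, "y":-58, "finger_gap":1}, {"x":160, "y":-72, "finger_gap":1}]' >/dev/null
python3 -m handwheel '[{"x":32, "y":-14, "finger_gap":1}, {"x":60, "y":-27, "finger_gap":1}, {"x":78, "y":-35, "finger_gap":1}, {"x":86, "y":-39, "finger_gap":1}, {"x":86, "y":-39, "finger_gap":1}]' >/dev/null
python3 -m handwheel '[{"z":20, "finger_gap":1}, {"z":50, "finger_gap":1}, {"z":80, "finger_gap":1}, {"z":108, "finger_gap":1}, {"z":124, "finger_gap":1}]' >/dev/null
python3 -m handwheel '[{"z":10, "finger_gap":1}, {"z":10, "finger_gap":1}, {"z":10, "finger_gap":1}]' >/dev/null
python3 to.py 427.6 359.4 31.5
```

```text
t 35.7333 pos [427.1438 358.7715  32.5581] yaw [-3.1413  0.0002  1.57  ] open 0.9995547476091206 F [-0.2367 -0.0718  1.2068]
tool shift [0.629  0.456  1.0579]
```

```bash

python3 -m handwheel '[{"x":0.6, "y":0.5, "z":1, "finger_gap":0.8}, {"x":0.6, "y":0.5, "z":1, "finger_gap":0.6}, {"x":0.6, "y":0.5, "z":1, "finger_gap":0.4}, {"x":0.6, "y":0.5, "z":1, "finger_gap":0.4}, {"x":0.6, "y":0.5, "z":1, "finger_gap":0.4}]' >/dev/null
python3 -m handwheel '[{"finger_gap":0.4}, {"finger_gap":0.4}, {"finger_gap":0.4}, {"finger_gap":0.4}]'
python3 -m handwheel '[{"z":-8, "finger_gap":0.4}, {"z":-26, "finger_gap":0.4}, {"z":-50, "finger_gap":0.4}, {"z":-80, "finger_gap":0.4}, {"z":-106, "finger_gap":0.4}]'
python3 -m handwheel '[{"z":-10, "finger_gap":0.4}, {"z":-10, "finger_gap":0.4}]' >/dev/null
python3 to.py 458.3 -337.4 150
```

```text
t: 36.48
eef_pos: [427.5, 360.1, 31.8]
tcp_rot: [3.141, -0.001, 1.571]
ft_force: [0.0, -0.5, 5.7]
opening: 0.686
grip_force: 30.0
t: 36.9
eef_pos: [426.8, 359.7, 138.8]
tcp_rot: [-3.141, 0.0, 1.571]
ft_force: [0.8, 0.5, -3.1]
opening: 0.687
grip_force: 30.0
t 37.0667 pos [427.7664 360.3962 149.441 ] yaw [ 3.1385 -0.0021  1.5709] open 0.6909350137836804 F [-0.1686 -0.2723 -3.3219]
tool shift [-697.7975   30.4454   -1.9657]
```

```bash

python3 -m handwheel '[{"x":-8, "finger_gap":0.4}, {"x":-24, "y":1, "finger_gap":0.4}, {"x":-50, "y":2, "finger_gap":0.4}, {"x":-82, "y":4, "finger_gap":0.4}, {"x":-114, "y":5, "finger_gap":0.4}]' >/dev/null
python3 -m handwheel '[{"x":-32, "y":1, "finger_gap":0.4}, {"x":-64, "y":2, "finger_gap":0.4}, {"x":-96, "y":4, "finger_gap":0.4}, {"x":-128, "y":6, "finger_gap":0.4}, {"x":-160, "y":7, "finger_gap":0.4}]' >/dev/null
python3 -m handwheel '[{"x":-32, "y":1, "finger_gap":0.4}, {"x":-64, "y":2, "finger_gap":0.4}, {"x":-96, "y":4, "finger_gap":0.4}, {"x":-128, "y":6, "finger_gap":0.4}, {"x":-160, "y":7, "finger_gap":0.4}]' >/dev/null
python3 -m handwheel '[{"x":-32, "y":1, "finger_gap":0.4}, {"x":-64, "y":2, "finger_gap":0.4}, {"x":-96, "y":4, "finger_gap":0.4}, {"x":-128, "y":6, "finger_gap":0.4}, {"x":-160, "y":7, "finger_gap":0.4}]' >/dev/null
python3 -m handwheel '[{"x":-30, "y":1, "finger_gap":0.4}, {"x":-58, "y":2, "finger_gap":0.4}, {"x":-80, "y":3, "finger_gap":0.4}, {"x":-94, "y":4, "finger_gap":0.4}, {"x":-102.5, "y":4.3, "finger_gap":0.4}]' >/dev/null
python3 -m handwheel '[{"x":-1, "z":10, "finger_gap":0.4}, {"x":-1, "z":30, "finger_gap":0.4}, {"x":-1, "z":54, "finger_gap":0.4}, {"x":-1, "z":78, "finger_gap":0.4}, {"x":-1, "z":92, "finger_gap":0.4}]' >/dev/null
python3 -m handwheel '[{"z":7, "finger_gap":0.4}, {"z":7, "finger_gap":0.4}, {"z":7, "finger_gap":0.4}, {"z":7, "finger_gap":0.4}]'
python3 to.py 458.3 -337.4 35.8
```

```text
t: 39.9
eef_pos: [457.9, -337.4, 49.1]
tcp_rot: [3.141, 0.001, 1.571]
ft_force: [-1.0, 0.3, -2.8]
opening: 0.687
grip_force: 30.0
t 39.9 pos [ 457.915  -337.4286   49.063 ] yaw [3.1407 0.0007 1.5712] open 0.6872036678521978 F [-0.9509  0.2942 -2.804 ]
tool shift [ 0.0374  0.3735 13.2633]
```

```bash

python3 -m handwheel '[{"y":0.3, "z":4, "finger_gap":0.4}, {"y":0.3, "z":7, "finger_gap":0.4}, {"y":0.3, "z":9, "finger_gap":0.4}, {"y":0.3, "z":10.5, "finger_gap":0.4}, {"y":0.3, "z":11.5, "finger_gap":0.4}]'
python3 -m handwheel '[{"z":0.6, "finger_gap":0.4}, {"z":1.2, "finger_gap":0.4}, {"z":1.6, "finger_gap":0.4}, {"z":1.6, "finger_gap":0.4}]'
python3 -m handwheel '[{"finger_gap":0.9}, {"finger_gap":0.9}, {"finger_gap":0.9}, {"finger_gap":0.9}, {"finger_gap":0.9}]'
python3 -m handwheel '[{"z":-10, "finger_gap":1}, {"z":-35, "finger_gap":1}, {"z":-70, "finger_gap":1}, {"z":-105, "finger_gap":1}, {"z":-140, "finger_gap":1}]' >/dev/null
python3 -m handwheel '[{"x":-20, "z":-10, "finger_gap":1}, {"x":-50, "z":-10, "finger_gap":1}, {"x":-85, "z":-10, "finger_gap":1}, {"x":-120, "z":-10, "finger_gap":1}, {"x":-145, "z":-10, "finger_gap":1}]' >/dev/null
python3 -m handwheel '[{"x":-20, "finger_gap":1}, {"x":-30, "finger_gap":1}, {"x":-30, "finger_gap":1}, {"x":-30, "finger_gap":1}, {"x":-30, "finger_gap":1}]'
python3 - <<'E'
from h import *
for n in("top","side"):
    im,D=read_camera(n);P=cloud(cam(n),D);cv2.imwrite(f"pics/{n}9.png",im[:,:,::-1])
    for nm,c,zt in(("jarL",(668,-173.5),118),("jarS",(648.4,160.4),100),("potL",(458.3,-337.4),60),("potS",(451,-12.4),50),("beaker",(432.2,-172.5),70)):
        q=P[(D>0)&(abs(P[...,2]-zt)<4)&(np.hypot(P[...,0]-c[0],P[...,1]-c[1])<45)]
        if len(q)>9:
            e=cv2.minEnclosingCircle(q[:,:2].astype(np.float32));print(n,nm,'off',np.round(np.array(e[0])-c,1),'r',round(e[1],1),'z',round(float(q[:,2].mean()),1))
E
```

```text
t: 40.32
eef_pos: [457.8, -337.6, 36.6]
tcp_rot: [-3.142, -0.0, 1.571]
ft_force: [0.6, 0.5, -3.6]
opening: 0.687
grip_force: 30.0
t: 40.65
eef_pos: [457.8, -337.6, 35.8]
tcp_rot: [3.141, 0.0, 1.571]
ft_force: [-1.9, 1.7, 5.3]
opening: 0.688
grip_force: 30.0
t: 41.07
eef_pos: [457.9, -337.6, 35.2]
tcp_rot: [3.141, 0.0, 1.571]
ft_force: [0.3, -0.2, -0.4]
opening: 0.894
grip_force: 0.0
t: 42.32
eef_pos: [458.0, -511.3, 185.4]
tcp_rot: [-3.141, -0.001, 1.571]
ft_force: [-0.1, -0.4, 0.1]
opening: 0.999
grip_force: 0.0
top jarL off [-1.7 -0.5] r 23.0 z 117.2
top jarS off [-1.5  1. ] r 16.7 z 99.4
top potL off [-1.2  0.8] r 32.9 z 59.4
top potS off [-1.1  2.6] r 22.4 z 49.6
top beaker off [ 0.5 -0.3] r 23.8 z 68.5
side jarL off [-2.5 -1.3] r 23.3 z 118.0
side jarS off [-0.3  0.3] r 17.5 z 99.9
side potL off [-2.3 -0.3] r 35.1 z 60.2
side potS off [-2.   1.2] r 24.3 z 49.9
side beaker off [-0.  -3.2] r 24.9 z 68.8
```

View pics/side9.png

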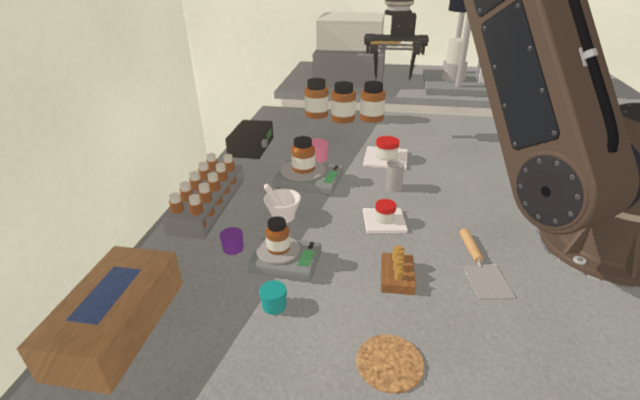

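The side view shows the jars upright on the pans, at (303,155) and (277,236). The pots are on the tiles, at (387,148) and (385,210). The beaker hasn't moved, and all four containers are within 3 mm of centre.

```bash
python3 -c "
from cell import *
print(job_done())"
```

```text
the job is handed in; nothing more can be done
None
```

The swap is done and handed in at about 42 s: all four containers are upright, released and measured within 3 mm of their centres, and the beaker has not moved; no verdict came back from the judge.

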